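Couple the mould carrier to the leaning ball post and latch it

TASK

Get the mould ready for brushing and waxing: pick up the carrier with the mould plate clamped on top, lower its socket gently and squarely over the ball of the leaning post until it is fully home, then press its latch lever all the way down so that the carrier is locked on the ball. Leave it there and leave the rest of the bench as it is.

Things in the scene. Friction and masses are not known exactly. Their poses are not given: they have to be found in the camera images.
- carrier: mould carrier, 0.45 kg, standing upright: aluminium socket block 54x54x48 mm (x,y,z), on it a clamp plate 74x60x7 mm and a mould plate 60x60x12 mm; 67 mm high in all. Origin: centre of the underside; z up its axis, x to the side with the latch lever. Low clamp strips hold the mould at the x sides, to 37 mm from the axis; their screw heads reach 40 mm
- mould_grip (a point): where to grip the carrier: on its axis, 57 mm above the underside, midway between the two free y sides of mould and clamp plate. These are 60 mm apart and reach from 48 to 67 mm above the underside (the block below them is 54 mm wide)
- socket (a point): centre of the carrier's pocket, on its axis 26 mm above the underside. The pocket is square, 39 mm wide, 44 mm deep, open at the bottom, and goes over the ball with any turn about the neck's axis. With the carrier home this point lies within 2 to 3 mm of the ball's centre
- latch (a joint): dark steel latch lever on the carrier's x side: 0 = up (it rises outwards at 34 degrees to the carrier's x axis), 0.6 = fully down (along the x axis), its keeper swung under the ball. Starts near 0. Stiff pivot, no spring: stays where left; about 2 N move it. Shuts fully only with the carrier home on the ball; once shut, the socket cannot go over the ball
- latch_press (a point): point on the lever's top face, moves with it, 46 mm from the pin: a good place to push, from x = 71 mm when up to x = 82 mm when down. The lever is 15 mm wide and 62 mm long from the pin, which lies along y at x = 36, z = 34 mm in the carrier's frame. Shut, its top face is 39.5 mm above the underside. The carrier rocks up to 5 degrees on the ball while it is pushed
- ball_stud: ball and neck of the fixed post. Origin: centre of the 36 mm steel ball, 103 mm above the bench; z along the neck and out through the ball, 30 degrees from vertical; y level, x rising away from the lean. A round collar 64 mm wide has its top 28 mm below the ball's centre, 2 mm clear of the carrier when home: the carrier goes home only along the neck's own direction (within about 4 degrees)
- ball_post: the grey cast foot of the post, 104 x 84 x 10 mm, bolted down; origin: centre of its underside; the ball leans towards its -x side
- beaker: clear plastic beaker, 64 mm wide, 81 mm high, a bystander; origin: centre of its underside
- screwdriver: stubby screwdriver, 113 mm long, a bystander; origin: under its centre
- casting_a: small toothed moulding, 34 mm wide, a bystander; origin: centre of its underside
- casting_b: small flat moulding, 41 mm long, a bystander; origin: centre of its underside

How it is judged:
By the outcome, as a careful person would: the job done as asked, in the order asked, and still so for the second after the job is handed in, with the robot touching nothing.
It also fails if it takes over 51 s, if anything falls off the work surface, if the arm or the gripper's body presses on something with over 40 N, if the wrist force passes 120 N, or if a joint passes its speed limit or range.

ROBOT

A 6-joint arm with a two-finger parallel gripper is mounted at the origin on a cart in front of the work surface, level with it; the furniture and walls round the work are solid. World frame = base frame: x ahead of the robot, y to its left, z up, the work surface at z = 0. Lengths are in mm, angles in degrees, forces in N, time in s.
With the tool pointing down it reaches from about 350 to 850 mm from the base axis. Payload 8.1 kg.
Tool frame: the origin (TCP) lies at the very end of the fingers, on their centre line; the grasp point (between the pads) lies 19 mm behind it; z points along the fingers, y is the line along which they close (so a half turn about z gives the same grasp; the last joint's range is limited). The gripper opens to 85 mm and grips with 20 to 120 N. Pads are 22 mm wide; open, the fingers measure 114 mm over their backs; the gripper's body (76 mm by 85 mm) begins 54 mm behind the grasp point. The pads swing forward as they close: fully open they stand 13 mm farther back than shut.
Start: joints at [69.477, 7.471, 85.268, -0, 87.261, -4.893], TCP at [161.635, 577.823, 231.292] pointing down, gripper open.
Joint ranges: [-169.43, 169.43], [-51.17, 129.36], [1.28, 143.12], [-76.62, 256.62], [0, 156.53], [-152.29, 152.29]. Speed limits (degrees/s): [136.94, 136.94, 159.86, 180, 180, 180].

INTERFACE

Orientations are given as [roll, pitch, yaw] about the fixed x, y, z axes, in that order (R = Rz(yaw) Ry(pitch) Rx(roll)).
In Python, from bench import sense, eyes, job, models gives the robot as it stands. The module is installed in compiled form; this text tells all that it offers.
- The arm moves only by the tool apply_moves, never from a script. Its argument "rows" is a list of rows, each a list of 6 numbers: the shift along the tool's x, y, z in mm, then the turn, a rotation vector about the tool's x, y, z in rad. In form: [[dx, dy, dz, rx, ry, rz], ...]. A call has exactly 5 rows; each row shifts and turns the commanded pose from where the row before left it, along the tool's axes as they then stand; what a row does not reach is not made up. A row lasts 1/8 s, in which the tool goes at most 62.5 mm and 10.7 degrees, less where a joint would pass 70% of its speed; a pose out of reach is approached as far as the arm can. A call is refused whole if a number of a shift passes 62.5 or a number of a turn 0.188, either way. A call with a gripper value outside its range is refused whole. "fingers" is the finger opening in mm, from 0 to 85.4, set as the call begins (left out, the last holds). The fingers move at their own pace and stop on an object; "grip_force" is the grip in N (left out, the last holds). Time passes only in rows, so rows that do not move let the fingers close, or fill a call up. It gives the time, the measured TCP pose, the force, the opening and the grip force at its end, in the units of the state.
- sense(): the state, without advancing time (a new reading comes with each control period).
- eyes.snapshot(name): name is "side" or "top" or "wrist"; returns (picture, depth): 480x640x3 uint8, red, green, blue; 480x640 float32, mm along the optical axis (not along the pixel's ray), 0 where there is no reading.
- eyes.get_calibration(name): a dict with "intrinsics" (3x3 intrinsics, pixels), "D" ([k1, k2, p1, p2, k3] as OpenCV has them; the pictures are not rectified), "R" (3x3) and "t" (3): a world point X has camera coordinates R X + t; the wrist camera has in their place "mount" (4x4, takes a point from camera to tool coordinates, whose origin is the TCP and whose axes are the flange's). Camera axes: x right, y down, z forward; pixel columns grow to the right and rows downward; lengths in mm; the calibration is good to about 2 mm. A picture is of the moment at which its call begins: read the wrist's pose just before it. get_calibration takes no time and is no camera call.
- job.hand_in(): hands the job in; it is judged then, once.
Trained networks look in the newest picture that a camera, given by its name, has taken for a name from the list of things; names that differ only in an ending like _2 or _b are one class to them, and where a whole thing is asked for, a point or a joint stands for the part that bears it (a point fixed in the world has none). Each returns a list of dicts, best first, with "confidence" (0 to 1); they miss things now and then, are a little off and sometimes report something else, mostly with a low value. They report only what shows in the picture. A call takes as long as a camera call.
- models.boxes_of(name, camera): "xyz" ([x, y, z] in mm, in world coordinates, good to about 4 mm: the middle of the surface that is visible of it).
- models.cut_out(name, camera): "pixels" (480x640 bool, what is visible of it).
- models.place_of(name, camera): "xyz" ([x, y, z] in mm, in world coordinates, good to about 4 mm: a listed point, or the origin of a listed thing).
The state is a dict: "time": time; "joint_pos": joint angles; "qd": joint speeds; "joint_efforts": joint torques, N m; "tool_pos": TCP position; "tcp_rot": TCP orientation; "ft_force": force on the tool from outside, world axes, zero at the start; "wrist_torque": the same for the moment, N m; "finger_gap": finger opening in mm; "grip_force": force on a finger pad.
Only numpy, scipy, OpenCV 4.12 (cv2) and the standard library are available. Lean on these libraries where they do the work, as an engineer would, in place of code of your own. Each camera call takes 0.05 s, during which the arm holds its last target. There are 200 camera calls.

## Working session

There is one attempt and no reset: what is moved stays moved. The work goes in short steps, Python scripts to look and compute and a tool call to move; the robot and the scene stay as the last step left them, time stands still between calls to the robot, and variables do not carry over. Pictures are saved under pics/ and viewed, at most 10 in all, crops included, and the job is handed in when it is done.

Besides the shell and the picture viewer there is one more tool, called after ">>>" as name(argument=value, ...), one argument or row to a line, values as JSON. apply_moves: Moves the arm, as the interface text tells. Its arguments: {"type":"object","properties":{"rows":{"type":"array"},"fingers":{"type":"number"},"grip_force":{"type":"number"}},"required":["rows"]}

```bash
mkdir -p pics; python3 - <<'E'
from bench import sense, eyes, job, models
import cv2,numpy as np
s=sense();print({k:np.round(v,2).tolist() for k,v in s.items()})
for c in ("side","top","wrist"):
    p,d=eyes.snapshot(c);cv2.imwrite(f"pics/{c}0.png",p[:,:,::-1]);np.save(f"{c}0.npy",d)
    cal=eyes.get_calibration(c);print(c,{k:np.round(v,3).tolist() for k,v in cal.items()})
    for n in ("carrier","mould_grip","socket","latch_press","ball_stud","ball_post","beaker","screwdriver","casting_a"):
        try:r=models.place_of(n,c)
        except Exception as e: r=[];print(e)
        print(c,n,[(np.round(q["xyz"],1).tolist(),round(q["confidence"],2)) for q in r[:2]])
a=[cv2.imread(f"pics/{c}0.png") for c in("side","top")]
E
```

```text
{'time': 0.0, 'joint_pos': [69.48, 7.52, 85.33, 0.0, 87.26, -4.89], 'qd': [-0.0, -0.03, 0.01, 0.06, 0.02, -0.06], 'joint_efforts': [-0.0, -56.94, -50.06, -0.0, 0.01, 0.0], 'tool_pos': [161.43, 577.3, 230.24], 'tcp_rot': [-179.89, -0.01, 164.37], 'ft_force': [0.42, -0.49, 0.66], 'wrist_torque': [-0.09, -0.01, -0.06], 'grip_force': 0.0, 'finger_gap': 85.45}
side {'intrinsics': [[521.607, 0.0, 313.84], [0.0, 521.607, 245.467], [0.0, 0.0, 1.0]], 'D': [-0.048, 0.0, 0.0, 0.0, 0.0], 'R': [[-0.998, -0.067, -0.008], [-0.033, 0.589, -0.808], [0.058, -0.805, -0.59]], 't': [588.817, 117.386, 863.49]}
side carrier [([613.0, 109.3, -2.9], 0.66)]
side mould_grip [([607.5, 109.9, 57.3], 0.64)]
side socket [([610.2, 108.9, 27.9], 0.85)]
side latch_press [([582.0, 45.0, 63.8], 0.54), ([603.3, -118.3, 102.0], 0.3)]
side ball_stud [([605.1, -118.3, 101.2], 0.61)]
side ball_post [([591.8, -145.6, -0.3], 0.98)]
side beaker [([683.8, -17.6, 0.1], 0.96)]
side screwdriver []
side casting_a [([473.3, -51.1, -1.1], 0.74), ([477.1, -7.4, 0.5], 0.72)]
top {'intrinsics': [[599.92, 0.0, 320.506], [0.0, 599.92, 235
[... 376 characters left out ...]
, 101.1], 0.81), ([479.7, -3.4, -0.0], 0.74)]
top ball_post [([591.9, -144.6, 0.7], 0.91)]
top beaker [([686.6, -20.7, 0.3], 0.6)]
top screwdriver [([471.8, -53.1, -0.1], 0.42), ([609.4, 107.8, 59.1], 0.16)]
top casting_a [([480.5, -6.9, -0.4], 0.77), ([471.7, -53.5, -1.1], 0.75)]
wrist {'intrinsics': [[349.926, 0.0, 316.609], [0.0, 349.926, 242.178], [0.0, 0.0, 1.0]], 'D': [-0.045, 0.0, 0.0, 0.0, 0.0], 'mount': [[-0.001, -0.954, -0.3, 76.945], [1.0, -0.001, -0.001, -0.746], [0.0, -0.3, 0.954, -142.822], [0.0, 0.0, 0.0, 1.0]]}
wrist carrier []
wrist mould_grip []
wrist socket []
wrist latch_press []
wrist ball_stud []
wrist ball_post []
wrist beaker []
wrist screwdriver []
wrist casting_a []
```

View pics/side0.png

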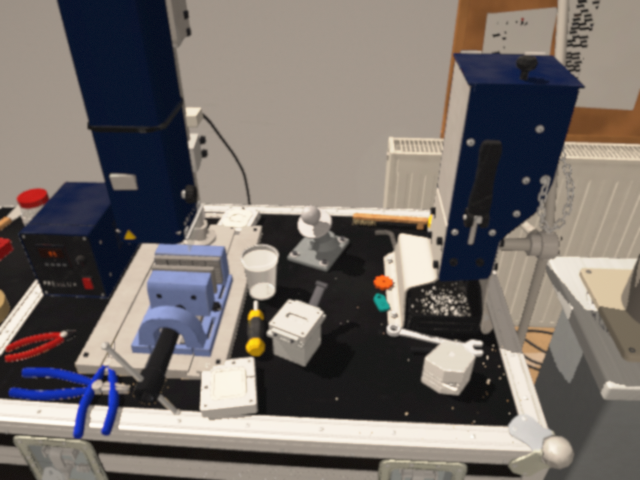

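View pics/top0.png

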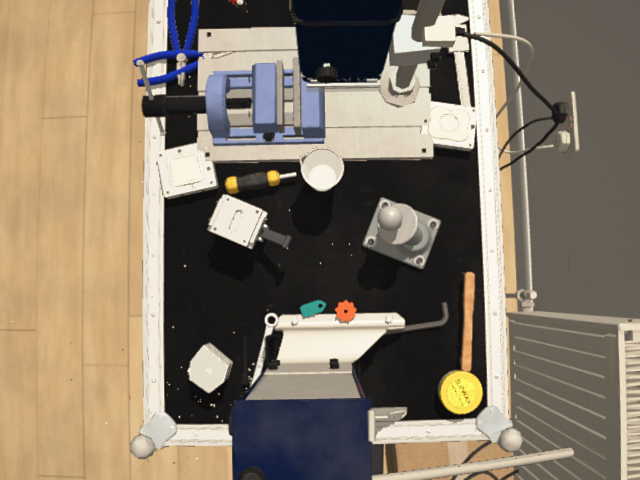

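The side view shows the carrier at about (297,330) with its lever towards (318,290). The ball is at (312,215), the beaker at (260,268), the castings at (382,290), and a tall blue column at right (510,160). In the top view the carrier is at (238,222) with the lever at (280,238), and the ball at (389,217) leans to the upper left. A blue body sits at the bottom (300,440), so I'll check its extents from depth.

```bash
cat > h.py <<'E'
from bench import sense, eyes, job, models
import cv2,numpy as np
from scipy.spatial.transform import Rotation as Ro
def cloud(c,d,pose=None):
    k=eyes.get_calibration(c);v,u=np.mgrid[:480,:640]
    q=cv2.undistortPoints(np.stack([u,v],-1).reshape(-1,1,2).astype(float),k["intrinsics"],np.array(k["D"])).reshape(480,640,2)
    P=np.dstack([q[...,0]*d,q[...,1]*d,d]).astype(float)
    if c=="wrist":
        M=np.array(k["mount"]);P=P@M[:3,:3].T+M[:3,3];R=Ro.from_euler("xyz",pose[1],degrees=True).as_matrix();P=P@R.T+pose[0]
    else: P=(P-np.array(k["t"]))@np.array(k["R"])
    P[d<=0]=np.nan
    return P
E
python3 - <<'E'
from h import *
T=cloud("top",np.load("top0.npy"));S=cloud("side",np.load("side0.npy"))
pr=lambda n,P:print(n,np.round(P,0).tolist())
for v in (285,320,345,380,405,440,470):
  pr(("T",v),[T[v,u] for u in (180,240,300,360,410,440,500)])
for v in (60,120,180,240,275):
  pr(("S",v),[S[v,u] for u in (100,150,440,460,480,510,550,575)])
A=np.concatenate([T.reshape(-1,3),S.reshape(-1,3)]);A=A[~np.isnan(A[:,0])]
# heightmap max per 50mm cell
H={}
xs=range(100,950,50);ys=range(-400,500,50)
print("y:",list(ys))
for x in xs:
  row=[]
  for y in ys:
    m=(abs(A[:,0]-x-25)<25)&(abs(A[:,1]-y-25)<25);row.append(int(A[m,2].max()) if m.sum()>3 else -1)
  print(x,row)
E
```

```text
('T', 285) [[514.0, 205.0, 2.0], [513.0, 110.0, -1.0], [511.0, 14.0, -1.0], [510.0, -81.0, 0.0], [508.0, -160.0, 0.0], [507.0, -208.0, 3.0], [505.0, -306.0, 0.0]]
('T', 320) [[459.0, 206.0, -0.0], [458.0, 110.0, -2.0], [456.0, 15.0, 1.0], [454.0, -80.0, -2.0], [453.0, -159.0, -1.0], [452.0, -206.0, 5.0], [449.0, -303.0, 1.0]]
('T', 345) [[419.0, 207.0, -1.0], [418.0, 111.0, -0.0], [424.0, 13.0, 83.0], [423.0, -73.0, 86.0], [413.0, -158.0, -2.0], [412.0, -206.0, -2.0], [409.0, -303.0, -1.0]]
('T', 380) [[364.0, 207.0, -1.0], [363.0, 112.0, -2.0], [400.0, 7.0, 259.0], [370.0, -74.0, 63.0], [358.0, -157.0, -4.0], [357.0, -204.0, 2.0], [354.0, -300.0, 2.0]]
('T', 405) [[324.0, 208.0, -3.0], [399.0, 56.0, 407.0], [399.0, 1.0, 407.0], [398.0, -53.0, 407.0], [319.0, -156.0, -1.0], [318.0, -203.0, 0.0], [314.0, -300.0, 0.0]]
('T', 440) [[270.0, 207.0, 6.0], [367.0, 56.0, 405.0], [367.0, 2.0, 406.0], [366.0, -52.0, 406.0], [264.0, -155.0, -1.0], [262.0, -202.0, 1.0], [260.0, -297.0, 8.0]]
('T', 470) [[-18.0, 406.0, -815.0], [340.0, 57.0, 405.0], [339.0, 3.0, 404.0], [339.0, -52.0, 406.0], [66
[... 1722 characters left out ...]
, -1, -1]
500 [-1, 6, 24, 25, 17, 11, 4, 3, 4, 4, 4, 5, 5, 5, -1, -1, -1, -1]
550 [-1, 6, 6, 12, 95, 121, 110, 5, 77, 69, 70, 56, 5, 5, -1, -1, -1, -1]
600 [-1, 6, 6, 17, 93, 122, 111, 5, 4, 69, 70, 64, 5, 5, -1, -1, -1, -1]
650 [-1, 5, 5, 5, 4, 5, 84, 84, 82, 29, 51, 23, 23, 5, -1, -1, -1, -1]
700 [-1, 5, 23, 23, 26, 23, 22, 104, 101, 97, 71, 63, 22, 4, -1, -1, -1, -1]
750 [105, 168, 204, 24, 454, 461, 473, 478, 316, 100, 98, 95, 75, 75, -1, -1, -1, -1]
800 [-1, 5, 229, 261, 450, 461, 472, 483, 485, 99, 97, 92, 137, 69, -1, -1, -1, -1]
850 [-1, 5, 11, 15, 164, 228, 20, 100, 486, 37, 37, 32, 17, 15, -1, -1, -1, -1]
900 [8, 30, 35, 52, -1, 36, 138, 321, 485, 24, 24, 24, 15, 7, -1, -1, -1, -1]
```

```bash
cat >> h.py <<'E'
def plan(pos,R,n=5,nr=None):
    """rows from present pose to pos (mm), R matrix; print in round numbers"""
    s=sense();p0=np.array(s["tool_pos"]);R0=Ro.from_euler("xyz",s["tcp_rot"],degrees=True)
    rv=(R0.inv()*Ro.from_matrix(R)).as_rotvec();st=rv/n
    d=(np.array(pos)-p0)/n;rows=[]
    for i in range(n):
        Ri=R0*Ro.from_rotvec(st*i)
        rows.append(np.round(np.r_[Ri.inv().apply(d),0,0,0],1).tolist()[:3]+np.round(st,4).tolist())
    print("dist",np.round(d*n,1),"rot",np.round(np.degrees(rv),1))
    for i in range(0,n,5):print(rows[i:i+5])
def down(yaw): return Ro.from_euler("xyz",[180,0,yaw],degrees=True).as_matrix()
E
cat > a.py <<'E'
from h import *
plan([300,500,330],down(115))
E
python3 a.py
```

```text
dist [138.4 -77.8  98.7] rot [-0.   0.  49.4]
[[-30.8, -7.5, -19.7, -0.0, 0.0, 0.1723], [-31.7, -2.1, -19.7, -0.0, 0.0, 0.1723], [-31.6, 3.3, -19.7, -0.0, 0.0, 0.1723], [-30.5, 8.7, -19.7, -0.0, 0.0, 0.1723], [-28.6, 13.8, -19.7, -0.0, 0.0, 0.1723]]
```

>>> apply_moves(
  rows=[
    [-30.8, -7.5, -20, 0, 0, 0.172],
    [-31.7, -2, -20, 0, 0, 0.172],
    [-31.6, 3.3, -20, 0, 0, 0.172],
    [-30.5, 8.7, -20, 0, 0, 0.172],
    [-28.6, 14, -20, 0, 0, 0.172],
  ],
  fingers=85,
  grip_force=60,
)

```text
time: 2.12
tool_pos: [301.0, 499.7, 332.0]
tcp_rot: [180.0, -0.0, 114.8]
ft_force: [-0.3, 0.2, 0.3]
finger_gap: 85.3
grip_force: 0.0
```

```bash
cat > log.py <<'E'
import json
from h import *
s=sense();open("fk.jsonl","a").write(json.dumps([list(map(float,s["joint_pos"])),list(map(float,s["tool_pos"])),list(map(float,s["tcp_rot"]))])+"\n")
print(np.round(s["time"],2),np.round(s["joint_pos"],1),np.round(s["tool_pos"],1),np.round(s["tcp_rot"],1),np.round(s["ft_force"],1),s["finger_gap"])
E
python3 log.py; cat > a.py <<'E'
from h import *
plan([430,400,330],down(80)@Ro.from_euler("xyz",[0,30,0],degrees=True).as_matrix())
E
python3 a.py
```

```text
2.12 [53.9  3.8 78.8  0.  97.4 29.1] [301.  499.7 332. ] [180.   -0.  114.8] [-0.3  0.2  0.3] 85.27978574316971
dist [129.  -99.7  -2. ] rot [-9.1 29.1 34. ]
[[-28.9, 15.1, 0.4, -0.0317, 0.1014, 0.1186], [-26.9, 18.4, -1.9, -0.0317, 0.1014, 0.1186], [-24.2, 21.5, -3.9, -0.0317, 0.1014, 0.1186], [-21.0, 24.4, -5.4, -0.0317, 0.1014, 0.1186], [-17.3, 26.8, -6.6, -0.0317, 0.1014, 0.1186]]
```

>>> apply_moves(
  rows=[
    [-29, 15, 0, -0.03, 0.1, 0.12],
    [-27, 18, -2, -0.03, 0.1, 0.12],
    [-24, 21.5, -4, -0.03, 0.1, 0.12],
    [-21, 24, -5, -0.03, 0.1, 0.12],
    [-17, 27, -7, -0.03, 0.1, 0.12],
  ],
)

```text
time: 2.75
tool_pos: [430.0, 400.2, 330.5]
tcp_rot: [-179.5, -29.7, 79.5]
ft_force: [0.3, -0.5, -0.5]
finger_gap: 85.2
grip_force: 0.0
```

```bash
python3 log.py; cat > fk.py <<'E'
import json
from h import *
from scipy.optimize import least_squares
rz=lambda a:Ro.from_euler("z",a,degrees=True).as_matrix()
ry=lambda a:Ro.from_euler("y",a,degrees=True).as_matrix()
D=[json.loads(l) for l in open("fk.jsonl")]
D.insert(0,[[69.477,7.471,85.268,0,87.261,-4.893],[161.635,577.823,231.292],[180,0,164.37]])
def fk(q,p,full=False):
    h,a1,a2,a3,d4,L,=p
    q=np.array(q,float)
    A=rz(q[0]);sh=A@[a1,0,0]+[0,0,h]
    B=A@ry(q[1]);el=sh+B@[0,0,a2]
    C=B@ry(q[2]);e2=el+C@[a3,0,0] ;w=e2+C@[0,0,d4]
    E=C@rz(s4*q[3])@ry(q[4])
    t=w+E@[0,0,L]; F=E@rz(s6*q[5]+o6)
    return (sh,el,e2,w,t,F) if full else (t,F)
s4,s6,o6=1,1,90
def fit():
    f=lambda p:np.concatenate([fk(q,p)[0]-np.array(t) for q,t,r in D]+[(p-[350,50,350,0,350,250])*1e-3])
    r=least_squares(f,[350,50,350,0,350,250]);return r
if __name__=="__main__":
    for s4 in(1,-1):
        r=fit();print(s4,np.round(r.x,1),np.round(r.fun[:-6],1))
    for s4,s6,o6 in [(a,b,c) for a in(1,-1) for b in(1,-1) for c in(0,90,180,-90)]:
        e=[np.linalg.norm((Ro.from_matrix(fk(q,r.x)[1]).inv()*Ro.from_euler("xyz",w,degrees=True)).as_rotvec()) for q,t,w in D]
        if max(e)<.3:print(s4,s6,o6,np.round(e,3))
E
python3 fk.py
```

```text
2.75 [ 22.6 -15.9 102.2  25.4  78.1  31.1] [430.  400.2 330.5] [-179.5  -29.7   79.5] [ 0.3 -0.5 -0.5] 85.18146591871205
1 [378.5   6.9 456.9  95.6 536.8 482.1] [ 48.  -17.8  -2.9  41.8 -29.6  -5.1   0.1  -2.2   8. ]
-1 [-103.4  -48.1 -243.7 -175.4  669.1 -453.5] [ 47.7 -18.7  20.4  38.7 -33.9  35.3  10.4 -10.9 -55.7]
1 1 90 [0. 0. 0.]
```

```bash
python3 - <<'E'
s=open("fk.py").read()
s=s.replace("h,a1,a2,a3,d4,L,=p","h,a1,a2,a3,d4,L,b,c=p").replace("C@[a3,0,0]","C@[a3,b,0]").replace("w+E@[0,0,L]","w+E@[c,0,L]").replace("350,50,350,0,350,250]","350,50,350,0,350,250,50,0]").replace("fun[:-6]","fun[:-8]").replace("for s4 in(1,-1):","for s4 in(1,):")
open("fk.py","w").write(s)
E
python3 fk.py
```

```text
1 [318.1   0.  369.1  61.6 553.4 364.8  51.2   0. ] [-0.  0.  0.  0. -0. -0.  0. -0. -0.]
1 1 90 [0. 0. 0.]
```

```bash
python3 - <<'E'
from fk import *
for a1,a3 in((51.2,0),(0,0),(51.2,20),(25,0)):
    g=lambda x:np.array([x[0],a1,x[1],a3,x[2],x[3],x[4],0])
    r=least_squares(lambda x:np.concatenate([fk(q,g(x))[0]-np.array(t) for q,t,_ in D]),[350,350,350,250,50])
    print(a1,a3,np.round(r.x,1),np.round(r.fun,1))
E
```

```text
51.2 0 [266.  360.4 505.2 363.2  51.4] [ 1.5  4.6  4.8 -3.2 -4.  -4.2  1.1 -0.  -0.6]
0 0 [263.4 360.1 556.4 362.7  51.5] [ 1.4  4.5 -0.1 -3.6 -4.4 -0.1  1.  -0.2  0.2]
51.2 20 [283.8 363.4 504.2 363.9  51.3] [ 1.   3.2  4.9 -2.1 -2.6 -4.2  0.8  0.  -0.7]
25 0 [264.7 360.3 531.4 362.9  51.5] [ 1.4  4.6  2.3 -3.4 -4.2 -2.1  1.1 -0.1 -0.2]
```

```bash
cat >> fk.py <<'E'
P=fit().x
def ik(pos,R,q0):
    f=lambda q:np.concatenate([(fk(q,P)[0]-pos)/100,(Ro.from_matrix(fk(q,P)[1]).inv()*Ro.from_matrix(R)).as_rotvec()])
    r=least_squares(f,q0,x_scale=50);return r.x,np.abs(r.fun).max()
# neck frame from lean yaw; carrier x = away from lean
def stud(yawx): # yaw of ball_stud x (away from lean)
    return Ro.from_euler("zy",[0,0]).as_matrix() if 0 else Ro.from_euler("ZY",[yawx,-30],degrees=True).as_matrix()
def tool_from_carrier(Rc): return Rc@np.diag([-1,1,-1.])
def report(n,pos,R,q0):
    q,e=ik(np.array(pos,float),R,q0);pts=fk(q,P,True)
    print(n,np.round(q,0),round(e,3));print("  el,e2,w",[np.round(x).tolist() for x in pts[1:4]])
    e2,w=pts[2],pts[3]
    for x in(250,330,405):
        if e2[0]<x<w[0]:
            t=(x-e2[0])/(w[0]-e2[0]);print("   at x",x,np.round(e2+t*(w-e2)))
    return q
E
python3 - <<'E'
from fk import *
q=D[-1][0]
q=report("hover",[612,107,220],down(62),q)
report("grasp",[612,107,38],down(62),q)
Rc=stud(-112);Rt=tool_from_carrier(Rc);print(Rc.round(2))
b=np.array([602,-118.5,102])
o=b+Rc@[0,0,-26]   # carrier origin home
for d in(0,60,100): q=report(("place",d),o+Rc@[0,0,57-19+d],Rt,q)
E
```

```text
hover [ 5. 11. 83. -0. 86. 33.] 0.0
  el,e2,w [[70.0, 6.0, 680.0], [62.0, 57.0, 619.0], [612.0, 107.0, 585.0]]
   at x 250 [250.  74. 607.]
   at x 330 [330.  81. 602.]
   at x 405 [405.  88. 598.]
grasp [ 5. 20. 91. -0. 68. 33.] 0.0
  el,e2,w [[127.0, 12.0, 664.0], [100.0, 60.0, 607.0], [612.0, 107.0, 403.0]]
   at x 250 [250.  74. 547.]
   at x 330 [330.  81. 515.]
   at x 405 [405.  88. 485.]
[[-0.32  0.93  0.19]
 [-0.8  -0.37  0.46]
 [ 0.5   0.    0.87]]
('place', 0) [  0.  26.  81. -28.  86.  28.] 0.0
  el,e2,w [[162.0, 1.0, 650.0], [144.0, 52.0, 591.0], [673.0, 56.0, 428.0]]
   at x 250 [250.  53. 558.]
   at x 330 [330.  54. 534.]
   at x 405 [405.  54. 511.]
('place', 60) [  3.  25.  76. -27.  92.  27.] 0.0
  el,e2,w [[157.0, 8.0, 652.0], [142.0, 58.0, 592.0], [684.0, 84.0, 480.0]]
   at x 250 [250.  63. 569.]
   at x 330 [330.  67. 553.]
   at x 405 [405.  71. 538.]
('place', 100) [  4.  25.  73. -27.  96.  27.] 0.0
  el,e2,w [[157.0, 12.0, 652.0], [145.0, 62.0, 591.0], [691.0, 103.0, 515.0]]
   at x 250 [250.  70. 576.]
   at x 330 [330.  76. 565.]
   at x 405 [405.  81. 555.]
```

```bash
cat > a.py <<'E'
from h import *
plan([612,107,215],down(62),10)
E
python3 a.py
```

```text
dist [ 182.  -293.2 -115.5] rot [ -5.  -29.3  17.3]
[[-27.9, 23.2, -2.8, -0.0088, -0.0512, 0.0302], [-27.3, 24.0, -1.2, -0.0088, -0.0512, 0.0302], [-26.6, 24.9, 0.4, -0.0088, -0.0512, 0.0302], [-25.7, 25.6, 2.0, -0.0088, -0.0512, 0.0302], [-24.8, 26.4, 3.5, -0.0088, -0.0512, 0.0302]]
[[-23.8, 27.1, 5.0, -0.0088, -0.0512, 0.0302], [-22.7, 27.7, 6.4, -0.0088, -0.0512, 0.0302], [-21.5, 28.3, 7.8, -0.0088, -0.0512, 0.0302], [-20.2, 28.9, 9.1, -0.0088, -0.0512, 0.0302], [-18.8, 29.4, 10.4, -0.0088, -0.0512, 0.0302]]
```

>>> apply_moves(
  rows=[
    [-27.9, 23.2, -2.8, -0.009, -0.051, 0.03],
    [-27.3, 24.0, -1.2, -0.009, -0.051, 0.03],
    [-26.6, 24.9, 0.4, -0.009, -0.051, 0.03],
    [-25.7, 25.6, 2.0, -0.009, -0.051, 0.03],
    [-24.8, 26.4, 3.5, -0.009, -0.051, 0.03],
  ],
)

```text
time: 3.38
tool_pos: [521.2, 253.6, 272.7]
tcp_rot: [-178.7, -14.6, 70.7]
ft_force: [-0.0, 0.9, 0.1]
finger_gap: 85.0
grip_force: 0.0
```

>>> apply_moves(
  rows=[
    [-23.8, 27.1, 5.0, -0.009, -0.051, 0.03],
    [-22.7, 27.7, 6.4, -0.009, -0.051, 0.03],
    [-21.5, 28.3, 7.8, -0.009, -0.051, 0.03],
    [-20.2, 28.9, 9.1, -0.009, -0.051, 0.03],
    [-18.8, 29.4, 10.4, -0.009, -0.051, 0.03],
  ],
)

```text
time: 4.0
tool_pos: [613.0, 107.3, 215.3]
tcp_rot: [179.8, 0.1, 62.2]
ft_force: [-0.1, -0.5, -0.2]
finger_gap: 85.0
grip_force: 0.0
```

```bash
python3 log.py; python3 - <<'E'
from h import *
s=sense();pose=(np.array(s["tool_pos"]),s["tcp_rot"])
p,d=eyes.snapshot("wrist");cv2.imwrite("pics/w1.png",p[:,:,::-1]);np.save("w1.npy",d);np.save("w1pose.npy",np.r_[pose[0],pose[1]])
for n in("carrier","mould_grip","latch_press"):
    print(n,[(np.round(q["xyz"],1).tolist(),round(q["confidence"],2)) for q in models.place_of(n,"wrist")[:2]])
C=cloud("wrist",d,pose)
# mould+clamp tops
from numpy import *
near=hypot(C[...,0]-612,C[...,1]-107)<75
for lo,hi,nm in((63,72,"mould top"),(44,63,"mid")):
    m=near&(C[...,2]>lo)&(C[...,2]<hi);q=C[m][:,:2].astype(float32);print(nm,m.sum(),cv2.minAreaRect(q),nanmedian(C[m][:,2]))
E
python3 fk.py
```

```text
4.0 [ 5.3 11.2 82.8 -0.2 85.9 33.1] [613.  107.3 215.3] [1.798e+02 1.000e-01 6.220e+01] [-0.1 -0.5 -0.2] 84.99968762183143
carrier [([606.5, 109.5, 0.6], 0.62)]
mould_grip [([613.2, 106.8, 53.2], 0.7)]
latch_press [([578.3, 43.0, 64.0], 0.75)]
mould top 5236 ((602.146484375, 91.52825927734375), (113.3807373046875, 60.052459716796875), 65.89627838134766) 67.05733970034568
mid 1176 ((602.4961547851562, 92.21441650390625), (112.41808319091797, 59.677242279052734), 65.89197540283203) 56.62261959235468
1 [318.1   0.  369.1  61.6 553.4 364.8  51.2  -0. ] [-0.  0.  0.  0. -0. -0.  0. -0. -0.  0. -0.  0.]
1 1 90 [0. 0. 0. 0.]
```

View pics/w1.png

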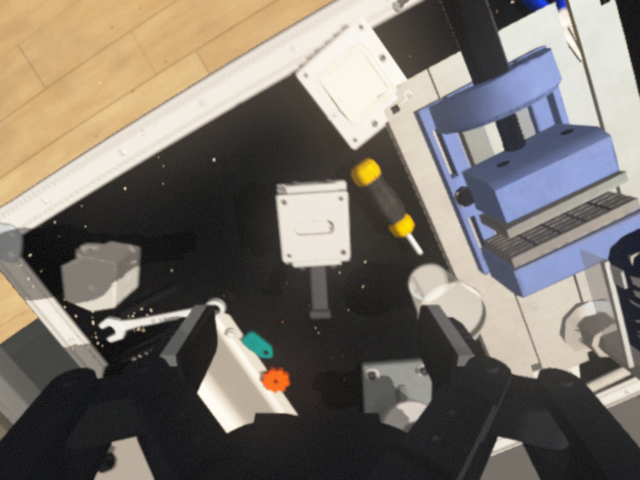

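The wrist view shows the mould plate at (314,224) with its lever running down to (320,310), turned a few degrees from the tool axes. The screwdriver at (388,205) and the beaker at (450,300) are clear of where the fingers will go. The open fingers are at (190,340) and (450,340).

```bash
python3 - <<'E'
from h import *
a=np.load("w1pose.npy");d=np.load("w1.npy");C=cloud("wrist",d,(a[:3],a[3:]))
c=np.array([611.5,107]);yaw=-114.
for it in range(4):
    t=np.radians(yaw);ex=np.array([np.cos(t),np.sin(t)]);ey=np.array([-ex[1],ex[0]])
    X=(C[...,:2]-c)@ex;Y=(C[...,:2]-c)@ey
    m=(X>-45)&(X<41)&(abs(Y)<45)&(C[...,2]>62)&(C[...,2]<72)
    r=cv2.minAreaRect(C[m][:,:2].astype(np.float32))
    ang=r[2];yaw=min([ang+90*k for k in range(-4,4)],key=lambda v:abs(v+116))
    c=np.array(r[0]);print(r,yaw,np.median(C[m][:,2]))
    mm=(X>-29)&(X<29)&(abs(Y)<40)&(C[...,2]>62)&(C[...,2]<72);print(" Yrange",np.percentile(Y[mm],[1,50,99]),np.percentile(X[m],[1,99]))
m=(X>45)&(X<100)&(abs(Y)<20)&(C[...,2]>30);print("lever",m.sum(),np.c_[X[m],Y[m],C[m][:,2]][::30].round(0).tolist())
# ball from three views using the network
for cam in("wrist","top","side"):
    if cam!="wrist": eyes.snapshot(cam)
    print(cam,[(np.round(q["xyz"],1).tolist(),round(q["confidence"],2)) for q in models.place_of("ball_stud",cam)[:2]],[(np.round(q["xyz"],1).tolist(),round(q["confidence"],2)) for q in models.place_of("ball_post",cam)[:2]])
# sphere fits to depth clouds
from scipy.optimize import least_squares
for cam,f in(("top","top0.npy"),("side","side0.npy")):
    K=cloud(cam,np.load(f));b=np.array([602,-118.5,102.])
    for it in range(5):
        rr=np.linalg.norm(K-b,axis=2);m=(rr<22)&(rr>14)&((K-b)[...,2]>-5);pts=K[m]
        b=least_squares(lambda x:np.linalg.norm(pts-x,axis=1)-18,b,loss="soft_l1").x
    print(cam,"ball",b.round(1),m.sum())
    # collar top disc plane: points 15..34mm from axis below ball ; foot top rect
    m=(abs(K[...,2]-10)<4)&(np.hypot(K[...,0]-592,K[...,1]+145)<75);print("foot",cv2.minAreaRect(K[m][:,:2].astype(np.float32)),m.sum())
E
```

```text
((609.0557250976562, 106.8784408569336), (79.61111450195312, 60.10765075683594), 65.70316314697266) -114.29683685302734 67.01072556612314
 Yrange [-31.53555744  -2.08847521  27.11429957] [-35.52082131  37.02587174]
((608.9802856445312, 106.80280303955078), (79.91360473632812, 60.052459716796875), 65.89627838134766) -114.10372161865234 67.00898359433546
 Yrange [-29.36609336   0.11253276  29.30772163] [-36.66766608  36.18685336]
((608.9802856445312, 106.80280303955078), (79.91360473632812, 60.052459716796875), 65.89627838134766) -114.10372161865234 67.00898359433546
 Yrange [-29.3303808    0.15686407  29.3490795 ] [-36.74081897  36.0599588 ]
((608.9802856445312, 106.80280303955078), (79.91360473632812, 60.052459716796875), 65.89627838134766) -114.10372161865234 67.00898359433546
 Yrange [-29.3303808    0.15686407  29.3490795 ] [-36.74081897  36.0599588 ]
lever 849 [[45.0, 4.0, 45.0], [47.0, -5.0, 46.0], [48.0, -4.0, 48.0], [50.0, -4.0, 50.0], [52.0, -6.0, 50.0], [54.0, 7.0, 49.0], [54.0, 5.0, 54.0], [56.0, 3.0, 53.0], [57.0, 1.0, 55.0], [59.0, 0.0, 56.0], [60.0, -1.0, 57.0], [62.0, -1
[... 202 characters left out ...]
.0], [78.0, 8.0, 69.0], [79.0, -1.0, 70.0], [79.0, 8.0, 72.0], [80.0, -1.0, 72.0], [82.0, 8.0, 73.0], [83.0, -1.0, 73.0], [86.0, 8.0, 71.0]]
wrist [([602.7, -117.8, 101.3], 0.92), ([475.6, -4.6, 0.1], 0.16)] [([592.3, -148.7, -2.0], 0.75)]
top [([601.1, -117.6, 99.8], 0.78), ([469.9, -53.3, -1.8], 0.41)] [([592.4, -146.6, 2.6], 0.67)]
side [([606.4, -117.1, 100.2], 0.91)] [([593.8, -146.8, 1.4], 0.72)]
top ball [ 603.2 -118.9  102.1] 499
foot ((590.6265258789062, -148.27272033691406), (104.43508911132812, 84.4393081665039), 67.49304962158203) 1335
side ball [ 604.1 -117.7  102.9] 281
foot ((591.9119262695312, -145.7393035888672), (106.4930191040039, 85.44353485107422), 67.55387878417969) 895
```

```bash
cat > a.py <<'E'
from fk import *
Rc=stud(-112.5);b=np.array([603.6,-118.3,103])
plan(b+Rc[:,2]*100,tool_from_carrier(Rc))
E
python3 a.py
```

```text
dist [  10.4 -180.8  -26.4] rot [ -1.1 -30.   -5.1]
[[-31.1, 18.6, 5.4, -0.004, -0.1046, -0.0178], [-30.6, 18.0, 8.7, -0.004, -0.1046, -0.0178], [-29.9, 17.5, 11.9, -0.004, -0.1046, -0.0178], [-28.8, 16.9, 15.0, -0.004, -0.1046, -0.0178], [-27.3, 16.3, 18.0, -0.004, -0.1046, -0.0178]]
```

>>> apply_moves(
  rows=[
    [-31.1, 18.6, 5.4, -0.004, -0.105, -0.018],
    [-30.6, 18.0, 8.7, -0.004, -0.105, -0.018],
    [-29.9, 17.5, 11.9, -0.004, -0.105, -0.018],
    [-28.8, 16.9, 15.0, -0.004, -0.104, -0.018],
    [-27.3, 16.3, 18.0, -0.004, -0.104, -0.017],
  ],
)

```text
time: 5.22
tool_pos: [623.1, -73.3, 189.7]
tcp_rot: [180.0, 30.2, 67.5]
ft_force: [-1.0, 0.3, -0.8]
finger_gap: 85.3
grip_force: 0.0
```

```bash
python3 - <<'E'
from fk import *
s=sense();pose=(np.array(s["tool_pos"]),s["tcp_rot"]);print(s["time"],pose)
p,d=eyes.snapshot("wrist");cv2.imwrite("pics/w2.png",p[:,:,::-1])
K=cloud("wrist",d,pose);b=np.array([603.6,-118.3,103.])
for it in range(6):
    rr=np.linalg.norm(K-b,axis=2);m=(rr<22)&(rr>14)&((K-b)@stud(-112.5)[:,2]>-3);pts=K[m]
    b=least_squares(lambda x:np.linalg.norm(pts-x,axis=1)-18,b,loss="soft_l1").x
print("ball",b.round(1),m.sum())
# collar top: plane fit, points 16-34 from axis, 28 below
n=stud(-112.5)[:,2]
for it in range(5):
    w=K-b;h=w@n;rad=np.linalg.norm(w-h[...,None]*n,axis=2)
    m=(abs(h+28)<5)&(rad>14)&(rad<30);q=K[m];c=q.mean(0);n=np.linalg.svd(q-c,full_matrices=False)[2][2];n*=np.sign(n[2])
print("collar n",n.round(3),"tilt",np.degrees(np.arccos(n[2])),"yaw",np.degrees(np.arctan2(n[1],n[0])),"h",(c-b)@n,m.sum())
print([(np.round(q["xyz"],1).tolist(),round(q["confidence"],2)) for q in models.place_of("ball_stud","wrist")[:2]])
m=(abs(K[...,2]-10)<4)&(np.hypot(K[...,0]-592,K[...,1]+147)<75);print("foot",cv2.minAreaRect(K[m][:,:2].astype(np.float32)),m.sum())
plan([609,106.8,150],down(65.9))
E
```

```text
5.225 (array([623.13621096, -73.29124574, 189.68680694]), array([179.97983565,  30.19847232,  67.51319729]))
ball [ 603.6 -118.2  103.4] 1929
collar n [0.194 0.462 0.865] tilt 30.060466888247714 yaw 67.24407683208143 h -27.842260875076043 2271
[([605.0, -115.4, 99.7], 0.77)]
foot ((593.2342529296875, -142.47030639648438), (96.00157928466797, 84.26839447021484), 67.12356567382812) 4525
dist [-12.8 180.8 -36.8] rot [ 0.2 30.3  1.6]
[[31.7, -16.2, -9.9, 0.0007, 0.1058, 0.0055], [32.5, -16.4, -6.5, 0.0007, 0.1058, 0.0055], [32.9, -16.6, -3.1, 0.0007, 0.1058, 0.0055], [33.0, -16.7, 0.4, 0.0007, 0.1058, 0.0055], [32.7, -16.9, 3.9, 0.0007, 0.1058, 0.0055]]
```

View pics/w2.png

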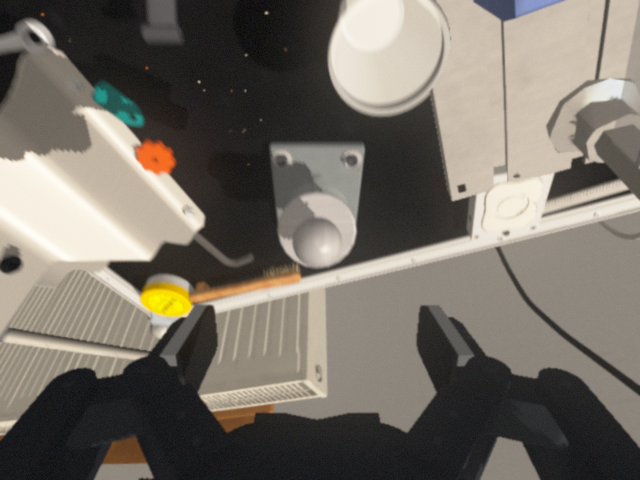

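The wrist view shows the ball centred at (317,242) on its collar, with the beaker at (388,52) well clear. Next is the grasp.

>>> apply_moves(
  rows=[
    [31.7, -16.2, -9.9, 0.001, 0.106, 0.006],
    [32.5, -16.4, -6.5, 0.001, 0.106, 0.006],
    [32.9, -16.6, -3.1, 0.001, 0.106, 0.006],
    [33.0, -16.7, 0.4, 0.001, 0.106, 0.005],
    [32.7, -16.9, 3.9, 0.001, 0.106, 0.005],
  ],
)

```text
time: 5.95
tool_pos: [610.7, 110.6, 154.3]
tcp_rot: [179.8, -0.7, 65.9]
ft_force: [-0.7, -0.7, -0.4]
finger_gap: 85.2
grip_force: 0.0
```

```bash
cat > a.py <<'E'
from h import *
plan([609,106.8,38.5],down(65.9))
E
python3 log.py;python3 a.py
```

```text
5.95 [ 5.2 12.7 87.5  0.5 79.2 29.3] [610.7 110.6 154.3] [179.8  -0.7  65.9] [-0.7 -0.7 -0.4] 85.18004022642684
dist [  -1.7   -3.8 -115.8] rot [ 0.2 -0.7 -0.1]
[[-1.1, -0.1, 23.2, 0.0007, -0.0024, -0.0002], [-1.1, -0.1, 23.2, 0.0007, -0.0024, -0.0002], [-1.0, -0.0, 23.2, 0.0007, -0.0024, -0.0002], [-0.9, -0.0, 23.2, 0.0007, -0.0024, -0.0002], [-0.9, -0.0, 23.2, 0.0007, -0.0024, -0.0002]]
```

>>> apply_moves(
  rows=[
    [-1, 0, 22, 0.0007, -0.0024, 0],
    [-1, 0, 22, 0.0007, -0.0024, 0],
    [-1, 0, 18, 0.0007, -0.0024, 0],
    [-1, 0, 10, 0.0007, -0.0024, 0],
    [0, 0, 0, 0, 0, 0],
  ],
)

```text
time: 6.58
tool_pos: [608.1, 104.6, 79.6]
tcp_rot: [-179.9, 0.3, 65.9]
ft_force: [0.5, 0.1, 0.7]
finger_gap: 85.1
grip_force: 0.0
```

```bash
sed -i 's/^plan.*/plan([609,106.8,38.5],down(65.9),3)/' a.py; python3 log.py;python3 a.py
```

```text
6.58 [ 5.1 17.  90.6 -0.2 72.6 29.3] [608.1 104.6  79.6] [-179.9    0.3   65.9] [0.5 0.1 0.7] 85.0880953506177
dist [  0.9   2.2 -41.1] rot [-0.1  0.3 -0. ]
[[0.9, -0.0, 13.7, -0.0008, 0.0018, -0.0002], [0.8, -0.0, 13.7, -0.0008, 0.0018, -0.0002], [0.8, -0.0, 13.7, -0.0008, 0.0018, -0.0002]]
```

>>> apply_moves(
  rows=[
    [0.8, 0, 14, 0, 0.0018, 0],
    [0.8, 0, 14, -0.001, 0.0018, 0],
    [0.8, 0, 8, -0.001, 0.0018, 0],
    [0, 0, 5, 0, 0, 0],
    [0, 0, 0, 0, 0, 0],
  ],
)

```text
time: 7.2
tool_pos: [609.5, 107.0, 39.6]
tcp_rot: [179.9, -0.1, 65.9]
ft_force: [0.5, -0.4, -0.3]
finger_gap: 85.6
grip_force: 0.0
```

```bash
python3 log.py;python3 a.py
```

```text
7.2 [ 5.2 19.7 91.9  0.  68.3 29.3] [609.5 107.   39.6] [ 1.799e+02 -1.000e-01  6.590e+01] [ 0.5 -0.4 -0.3] 85.63741626006758
dist [-0.5 -0.2 -1.1] rot [ 0.1 -0.1 -0. ]
[[-0.1, -0.1, 0.4, 0.0003, -0.0004, -0.0002], [-0.1, -0.1, 0.4, 0.0003, -0.0004, -0.0002], [-0.1, -0.1, 0.4, 0.0003, -0.0004, -0.0002]]
```

>>> apply_moves(
  rows=[
    [-0.4, -0.2, 1, 0, 0, 0],
    [0, 0, 0, 0, 0, 0],
    [0, 0, 0, 0, 0, 0],
    [0, 0, 0, 0, 0, 0],
    [0, 0, 0, 0, 0, 0],
  ],
  fingers=52,
  grip_force=60,
)

```text
time: 7.82
tool_pos: [610.0, 106.8, 39.8]
tcp_rot: [179.9, -0.1, 65.9]
ft_force: [-0.1, 0.4, 6.2]
finger_gap: 58.9
grip_force: 66.9
```

>>> apply_moves(
  rows=[
    [0, 0, 0, 0, 0, 0],
    [0, 0, -5, 0, 0, 0],
    [0, 0, -15, 0, 0, 0],
    [0, 0, -20, 0, 0, 0],
    [0, 0, -20, 0, 0, 0],
  ],
)

```text
time: 8.45
tool_pos: [609.7, 106.8, 101.0]
tcp_rot: [179.9, -0.1, 65.9]
ft_force: [0.3, -0.3, -4.0]
finger_gap: 58.9
grip_force: 65.9
```

```bash
cat > a.py <<'E'
from fk import *
Rc=stud(180+67.3);Rt=tool_from_carrier(Rc);b=np.array([603.6,-118.2,103.2])
if __name__=="__main__":
    plan(b+Rc[:,2]*83+[0,0,10],Rt,15)
E
python3 log.py; python3 a.py
```

```text
8.45 [ 5.2 15.6 90.   0.  74.3 29.3] [609.7 106.8 101. ] [ 1.799e+02 -1.000e-01  6.590e+01] [ 0.3 -0.3 -4. ] 58.94688318826136
dist [   9.9 -186.7   84.1] rot [ -0.2 -30.1  -1.4]
[[-11.1, 5.7, -5.6, -0.0003, -0.035, -0.0017], [-11.3, 5.7, -5.2, -0.0003, -0.035, -0.0017], [-11.5, 5.7, -4.8, -0.0003, -0.035, -0.0017], [-11.6, 5.7, -4.4, -0.0003, -0.035, -0.0017], [-11.8, 5.6, -4.0, -0.0003, -0.035, -0.0017]]
[[-11.9, 5.6, -3.6, -0.0003, -0.035, -0.0017], [-12.1, 5.6, -3.2, -0.0003, -0.035, -0.0017], [-12.2, 5.6, -2.7, -0.0003, -0.035, -0.0017], [-12.3, 5.6, -2.3, -0.0003, -0.035, -0.0017], [-12.4, 5.5, -1.9, -0.0003, -0.035, -0.0017]]
[[-12.4, 5.5, -1.4, -0.0003, -0.035, -0.0017], [-12.5, 5.5, -1.0, -0.0003, -0.035, -0.0017], [-12.5, 5.5, -0.6, -0.0003, -0.035, -0.0017], [-12.5, 5.5, -0.1, -0.0003, -0.035, -0.0017], [-12.5, 5.4, 0.3, -0.0003, -0.035, -0.0017]]
```

>>> apply_moves(
  rows=[
    [0, 0, -20, 0, 0, 0],
    [0, 0, -20, 0, 0, 0],
    [0, 0, -18, 0, 0, 0],
    [0, 0, -12, 0, 0, 0],
    [0, 0, -6, 0, 0, 0],
  ],
)

```text
time: 9.07
tool_pos: [609.4, 106.7, 175.9]
tcp_rot: [179.9, -0.1, 65.9]
ft_force: [0.5, -0.3, -4.9]
finger_gap: 58.9
grip_force: 66.0
```

```bash
sed -i 's/Rt,15/Rt,10/' a.py; python3 log.py; python3 a.py
```

```text
9.07 [ 5.2 11.9 86.1  0.  81.8 29.3] [609.4 106.7 175.9] [ 1.799e+02 -1.000e-01  6.590e+01] [ 0.5 -0.3 -4.9] 58.860769604629645
dist [  10.2 -186.6    9.1] rot [ -0.2 -30.1  -1.4]
[[-16.6, 8.6, -0.9, -0.0004, -0.0525, -0.0025], [-16.7, 8.5, -0.0, -0.0004, -0.0525, -0.0025], [-16.7, 8.5, 0.8, -0.0004, -0.0525, -0.0025], [-16.6, 8.4, 1.7, -0.0004, -0.0525, -0.0025], [-16.5, 8.4, 2.6, -0.0004, -0.0525, -0.0025]]
[[-16.4, 8.4, 3.5, -0.0004, -0.0525, -0.0025], [-16.2, 8.3, 4.3, -0.0004, -0.0525, -0.0025], [-16.0, 8.3, 5.2, -0.0004, -0.0525, -0.0025], [-15.7, 8.2, 6.0, -0.0004, -0.0525, -0.0025], [-15.4, 8.2, 6.8, -0.0004, -0.0525, -0.0025]]
```

>>> apply_moves(
  rows=[
    [-16.6, 8.6, -0.9, 0, -0.0525, -0.0025],
    [-16.7, 8.5, 0, 0, -0.0525, -0.0025],
    [-16.7, 8.5, 0.8, 0, -0.0525, -0.0025],
    [-16.6, 8.4, 1.7, 0, -0.0525, -0.0025],
    [-16.5, 8.4, 2.6, 0, -0.0525, -0.0025],
  ],
)

```text
time: 9.7
tool_pos: [613.9, 12.9, 178.8]
tcp_rot: [-179.9, 15.1, 66.6]
ft_force: [-0.5, 0.2, -4.2]
finger_gap: 59.1
grip_force: 66.0
```

>>> apply_moves(
  rows=[
    [-20.4, 10.5, 4.3, -0.001, -0.066, -0.003],
    [-20.2, 10.4, 5.6, -0.001, -0.066, -0.003],
    [-20, 10.4, 6.5, -0.001, -0.066, -0.003],
    [-19.2, 10.2, 8, -0.001, -0.064, -0.003],
    [0, 0, 0, 0, 0, 0],
  ],
)

```text
time: 10.32
tool_pos: [619.0, -80.0, 183.0]
tcp_rot: [-179.8, 30.0, 67.4]
ft_force: [-0.4, 0.1, -4.8]
finger_gap: 58.8
grip_force: 66.0
```

```bash
python3 log.py; python3 - <<'E'
from a import *
import time
s=sense();pose=(np.array(s["tool_pos"]),s["tcp_rot"])
p,d=eyes.snapshot("wrist");cv2.imwrite("pics/w3.png",p[:,:,::-1])
k=eyes.get_calibration("wrist");K=cloud("wrist",d,pose)
R=Ro.from_euler("xyz",pose[1],degrees=True).as_matrix();T=(K-pose[0])@R
m=(abs(T[...,0])<55)&(abs(T[...,1])<27)&(T[...,2]>-40)&(T[...,2]<-15)
q=T[m];print("top in tool: n",m.sum(),"z med",np.median(q[:,2]),"x 1-99",np.percentile(q[:,0],[.5,1,50,99,99.5]),"y",np.percentile(q[:,1],[1,99]))
c=q[abs(q[:,0])<28];A=np.c_[c[:,0],c[:,1],np.ones(len(c))];co=np.linalg.lstsq(A,c[:,2],rcond=None)[0];print("tilt deg x,y",np.degrees(co[:2]),"z0",co[2])
p2,d2=eyes.snapshot("side");a=np.hstack([p[:,:],p2[100:, :][:380] if 0 else p2]);cv2.imwrite("pics/c3.png",cv2.resize(a,(800,300))[:,:,::-1])
print([(np.round(q["xyz"],1).tolist(),round(q["confidence"],2)) for q in models.place_of("socket","side")[:2]])
plan(b+Rc[:,2]*(13+60),Rt)
E
```

```text
10.32 [  3.   25.5  74.1 -26.8  94.2  27. ] [619. -80. 183.] [-179.8   30.    67.4] [-0.4  0.1 -4.8] 58.807638374181025
top in tool: n 23938 z med -26.721643144110352 x 1-99 [-35.90815404 -35.06166919   8.39129408  38.69445877  39.84773501] y [-26.47523413  26.41575805]
tilt deg x,y [-0.17818041  0.07617057] z0 -26.50370847310681
[([617.7, -87.2, 170.5], 0.9)]
dist [ -1.8  -5.6 -18. ] rot [-0.1 -0.1  0. ]
[[0.8, 0.1, 3.7, -0.0003, -0.0004, 0.0002], [0.8, 0.1, 3.7, -0.0003, -0.0004, 0.0002], [0.8, 0.1, 3.7, -0.0003, -0.0004, 0.0002], [0.8, 0.1, 3.7, -0.0003, -0.0004, 0.0002], [0.8, 0.1, 3.7, -0.0003, -0.0004, 0.0002]]
```

View pics/c3.png

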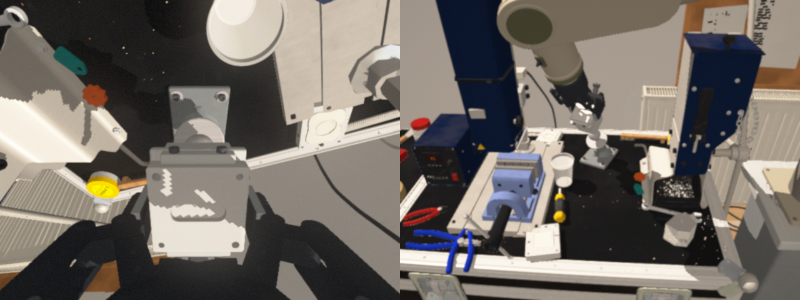

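The wrist half shows the plate held square between the fingers with the collar just beyond it at (195,130). The side half shows the carrier tilted over the ball. I'll measure the along-x offset in the grip.

```bash
python3 - <<'E'
from a import *
s=sense();pose=(np.array(s["tool_pos"]),s["tcp_rot"])
p,d=eyes.snapshot("wrist");np.save("w4.npy",d)
K=cloud("wrist",d,pose);R=Ro.from_euler("xyz",pose[1],degrees=True).as_matrix();T=(K-pose[0])@R
m=(T[...,0]>-41)&(T[...,0]<45)&(abs(T[...,1])<24)&(T[...,2]>-31.6)&(T[...,2]<-21.6)
q=T[m];print("now tool x",q[:,0].min(),q[:,0].max())
h=np.histogram(q[:,0],bins=np.arange(-42,46,1))[0];print(h)
a=np.load("w1pose.npy");K=cloud("wrist",np.load("w1.npy"),(a[:3],a[3:]));t=np.radians(65.9)
X=(K[...,:2]-[609,106.8])@[np.cos(t),np.sin(t)];Y=(K[...,:2]-[609,106.8])@[-np.sin(t),np.cos(t)]
m=(X>-41)&(X<45)&(abs(Y)<24)&(K[...,2]>62)&(K[...,2]<72);print("w1",X[m].min(),X[m].max());print(np.histogram(X[m],bins=np.arange(-42,46,1))[0])
# slot / edges: z profile vs x in both
E
```

```text
now tool x -39.32634608193011 40.400971127305326
[  0   0   5  19  24  61 128 186 201 150  38   4  93 205 230 250 283 216
 214 216 223 241 244 245 236 259 256 265 250 255 268 249 276 260 286 353
 615 324 290 300 261 289 280 274 262 247 121 114 218 297 304 287 317 306
 309 321 306 305 341 304 337 320 320 362 337 324 294 326 333 340 360 585
 537 266 329 308 324 334 455  90  70  70  27   0   0   0   0]
w1 -39.95959079541786 39.95334729419344
[ 0  0  9  9 10 22 39 59 46 57 46 11 38 61 58 59 53 52 61 49 52 65 57 59
 63 55 64 58 61 59 61 63 57 59 58 84 81 59 68 51 62 57 58 61 51 63 56 29
 64 65 61 64 67 64 62 63 61 67 70 64 68 64 68 61 72 64 62 58 69 64 67 93
 65 62 58 60 61 66 60 12 14  9  0  0  0  0  0]
```

```bash
cat > b.py <<'E'
from a import *
import sys
# remaining gap along the neck and lateral error of the socket (tool x,y), tilt error
s=sense();R=Ro.from_euler("xyz",s["tcp_rot"],degrees=True).as_matrix();p=np.array(s["tool_pos"])
sock=p+R@[0.5,0,14.2];e=Rt.T@(b-sock);print("to go tool xyz",e.round(2),"rot err deg",np.degrees(Ro.from_matrix(R.T@Rt).as_rotvec()).round(2),"F tool",(R.T@np.array(s["ft_force"])).round(1),"M",np.round(R.T@np.array(s["wrist_torque"]),2),round(s["time"],2),"gap",round(s["finger_gap"],1))
E
python3 b.py
```

```text
to go tool xyz [ 3.65  0.33 77.61] rot err deg [-0.04 -0.12  0.04] F tool [2.4 0.3 3.6] M [-0.01  0.61 -0.  ] 10.53 gap 58.8
```

>>> apply_moves(
  rows=[
    [1.2, 0.1, 8, 0, -0.001, 0],
    [1.2, 0.1, 8, 0, -0.001, 0],
    [1.2, 0.1, 8, 0, 0, 0],
    [0, 0, 4, 0, 0, 0],
    [0, 0, 0, 0, 0, 0],
  ],
)

```text
time: 11.15
tool_pos: [615.3, -90.1, 158.2]
tcp_rot: [-179.9, 30.1, 67.3]
ft_force: [0.4, 0.5, -4.5]
finger_gap: 58.9
grip_force: 66.1
```

```bash
python3 b.py
```

```text
to go tool xyz [ 0.68  0.08 48.68] rot err deg [-0.1   0.1   0.04] F tool [2.8 0.2 3.6] M [ 0.02  0.63 -0.  ] 11.15 gap 58.9
```

>>> apply_moves(
  rows=[
    [0.5, 0.1, 3, 0, 0, 0],
    [0, 0, 4, 0, 0, 0],
    [0, 0, 4, 0, 0, 0],
    [0, 0, 4, 0, 0, 0],
    [0, 0, 2, 0, 0, 0],
  ],
)

```text
time: 11.78
tool_pos: [612.4, -97.6, 143.4]
tcp_rot: [-179.9, 30.1, 67.3]
ft_force: [0.4, 0.3, -5.0]
finger_gap: 58.7
grip_force: 66.1
```

```bash
python3 b.py
```

```text
to go tool xyz [ 0.19 -0.11 31.83] rot err deg [-0.07  0.09  0.04] F tool [2.8 0.2 4.1] M [-0.    0.59 -0.01] 11.78 gap 58.7
```

Ball has entered the pocket with no contact force. I'll keep lowering.

>>> apply_moves(
  rows=[
    [0.1, 0, 3, 0, 0, 0],
    [0, 0, 4, 0, 0, 0],
    [0, 0, 4, 0, 0, 0],
    [0, 0, 4, 0, 0, 0],
    [0, 0, 3, 0, 0, 0],
  ],
)

```text
time: 12.4
tool_pos: [609.0, -105.8, 127.8]
tcp_rot: [-179.9, 30.1, 67.3]
ft_force: [-0.7, 0.2, -4.2]
finger_gap: 58.8
grip_force: 66.1
```

```bash
python3 b.py
```

```text
to go tool xyz [ 0.1  -0.18 13.92] rot err deg [-0.06  0.08  0.03] F tool [ 2.1 -0.7  3.6] M [ 0.07  0.61 -0.03] 12.4 gap 58.8
```

>>> apply_moves(
  rows=[
    [0, 0, 3, 0, 0, 0],
    [0, 0, 3, 0, 0, 0],
    [0, 0, 2, 0, 0, 0],
    [0, 0, 1, 0, 0, 0],
    [0, 0, 1, 0, 0, 0],
  ],
)

```text
time: 13.02
tool_pos: [607.3, -110.3, 119.5]
tcp_rot: [-179.9, 30.1, 67.3]
ft_force: [-0.1, 0.7, -4.5]
finger_gap: 58.8
grip_force: 66.1
```

```bash
python3 b.py
```

```text
to go tool xyz [ 0.13 -0.31  4.31] rot err deg [-0.04  0.08  0.03] F tool [ 2.8 -0.3  3.6] M [0.02 0.59 0.01] 13.03 gap 58.8
```

>>> apply_moves(
  rows=[
    [0, 0, 1, 0, 0, 0],
    [0, 0, 1, 0, 0, 0],
    [0, 0, 0.7, 0, 0, 0],
    [0, 0, 0.6, 0, 0, 0],
    [0, 0, 0, 0, 0, 0],
  ],
)

```text
time: 13.65
tool_pos: [606.6, -111.8, 116.6]
tcp_rot: [-179.9, 30.1, 67.3]
ft_force: [0.2, 0.6, -4.3]
finger_gap: 59.1
grip_force: 66.1
```

```bash
python3 b.py
```

```text
to go tool xyz [ 0.13 -0.24  0.96] rot err deg [-0.05  0.08  0.03] F tool [ 2.7 -0.   3.4] M [ 0.02  0.58 -0.01] 13.65 gap 59.1
```

>>> apply_moves(
  rows=[
    [0, 0, 0.5, 0, 0, 0],
    [0, 0, 0.5, 0, 0, 0],
    [0, 0, 0.5, 0, 0, 0],
    [0, 0, 0.3, 0, 0, 0],
    [0, 0, 0, 0, 0, 0],
  ],
)

```text
time: 14.28
tool_pos: [606.4, -112.4, 115.6]
tcp_rot: [-180.0, 30.1, 67.3]
ft_force: [-1.6, 3.1, 2.0]
finger_gap: 58.9
grip_force: 66.7
```

```bash
python3 b.py
```

```text
to go tool xyz [ 0.14 -0.36 -0.21] rot err deg [-0.02  0.07  0.02] F tool [ 0.9 -2.6 -2.8] M [ 0.46  0.56 -0.03] 14.28 gap 58.9
```

>>> apply_moves(
  rows=[
    [0, 0, 0.4, 0, 0, 0],
    [0, 0, 0.3, 0, 0, 0],
    [0, 0, 0, 0, 0, 0],
    [0, 0, 0, 0, 0, 0],
    [0, 0, 0, 0, 0, 0],
  ],
)

```text
time: 14.9
tool_pos: [606.4, -112.4, 115.5]
tcp_rot: [-180.0, 30.0, 67.3]
ft_force: [-2.5, 5.9, 5.8]
finger_gap: 58.9
grip_force: 67.4
```

```bash
python3 b.py
```

```text
to go tool xyz [ 0.1  -0.36 -0.35] rot err deg [-0.01  0.05  0.01] F tool [ 1.  -4.6 -7.2] M [ 0.82  0.5  -0.01] 14.9 gap 58.9
```

>>> apply_moves(
  rows=[
    [0, -0.4, -0.3, 0, 0, 0],
    [0, 0, 0, 0, 0, 0],
    [0, 0, 0, 0, 0, 0],
    [0, 0, 0, 0, 0, 0],
    [0, 0, 0, 0, 0, 0],
  ],
)

```text
time: 15.52
tool_pos: [606.4, -112.4, 115.5]
tcp_rot: [180.0, 30.0, 67.3]
ft_force: [-0.1, 5.5, 5.6]
finger_gap: 58.9
grip_force: 67.1
```

>>> apply_moves(
  rows=[
    [0, 0, 0, 0, 0, 0],
    [0, 0, 0, 0, 0, 0],
    [0, 0, 0, 0, 0, 0],
    [0, 0, 0, 0, 0, 0],
    [0, 0, 0, 0, 0, 0],
  ],
  fingers=85,
)

```text
time: 16.15
tool_pos: [605.7, -112.7, 114.7]
tcp_rot: [-179.9, 30.1, 67.3]
ft_force: [0.8, -0.2, 0.3]
finger_gap: 84.9
grip_force: 0.0
```

```bash
python3 b.py
```

```text
to go tool xyz [ 0.17  0.16 -1.3 ] rot err deg [-0.05  0.08  0.03] F tool [ 0.   0.8 -0.3] M [0.03 0.19 0.03] 16.15 gap 84.9
```

>>> apply_moves(
  rows=[
    [0, 0, -5, 0, 0, 0],
    [0, 0, -12, 0, 0, 0],
    [0, 0, -20, 0, 0, 0],
    [0, 0, -30, 0, 0, 0],
    [0, 0, -30, 0, 0, 0],
  ],
)

```text
time: 16.77
tool_pos: [625.3, -66.7, 201.0]
tcp_rot: [180.0, 30.0, 67.3]
ft_force: [1.0, 0.2, 0.1]
finger_gap: 84.8
grip_force: 0.0
```

>>> apply_moves(
  rows=[
    [0, 0, -10, 0, 0, 0],
    [0, 0, 0, 0, 0, 0],
    [0, 0, 0, 0, 0, 0],
    [0, 0, 0, 0, 0, 0],
    [0, 0, 0, 0, 0, 0],
  ],
  fingers=0,
  grip_force=40,
)

```text
time: 17.4
tool_pos: [626.1, -63.6, 206.5]
tcp_rot: [-179.9, 30.1, 67.3]
ft_force: [-0.1, 0.4, 0.7]
finger_gap: 0.1
grip_force: 0.0
```

```bash
python3 b.py; cat > look.py <<'E'
from a import *
import sys
s=sense();pose=(np.array(s["tool_pos"]),s["tcp_rot"])
p,d=eyes.snapshot("wrist");cv2.imwrite(f"pics/{sys.argv[1]}.png",p[:,:,::-1])
K=cloud("wrist",d,pose);o=b-Rc@[0,0,26.];Q=(K-o)@Rc   # carrier (nominal home) frame
m=(abs(Q[...,0])<28)&(abs(Q[...,1])<28)&(abs(Q[...,2]-67)<9);c=Q[m];A=np.c_[c[:,0],c[:,1],np.ones(len(c))]
co=np.linalg.lstsq(A,c[:,2],rcond=None)[0];print("top plane slopes deg",np.degrees(co[:2]).round(2),"z at axis",co[2].round(2),m.sum())
m=(abs(Q[...,0])<45)&(abs(Q[...,1])<45)&(abs(Q[...,2]-67)<5);print("plate rect",cv2.minAreaRect(c[:,:2].astype(np.float32)) if 0 else cv2.minAreaRect(Q[m][:,:2].astype(np.float32)))
m=(Q[...,0]>44)&(Q[...,0]<105)&(abs(Q[...,1])<14)&(Q[...,2]>20)&(Q[...,2]<90);c=Q[m];print("lever n",len(c))
for x in range(44,104,6):
    k=c[(c[:,0]>=x)&(c[:,0]<x+6)]
    if len(k)>5:print(x+3,"z",np.median(k[:,2]).round(1),"y",np.percentile(k[:,1],[5,95]).round(1))
E
python3 look.py w5
```

```text
to go tool xyz [3.0000e-02 4.0000e-01 1.0484e+02] rot err deg [-0.12  0.12  0.04] F tool [-0.  -0.2 -0.8] M [-0.02  0.23 -0.02] 17.4 gap 0.1
top plane slopes deg [-5.18 -0.04] z at axis 66.75 6494
plate rect ((-1.3272972106933594, -0.05515098571777344), (75.74784088134766, 60.20951843261719), 0.4698938727378845)
lever n 0
```

View pics/w5.png

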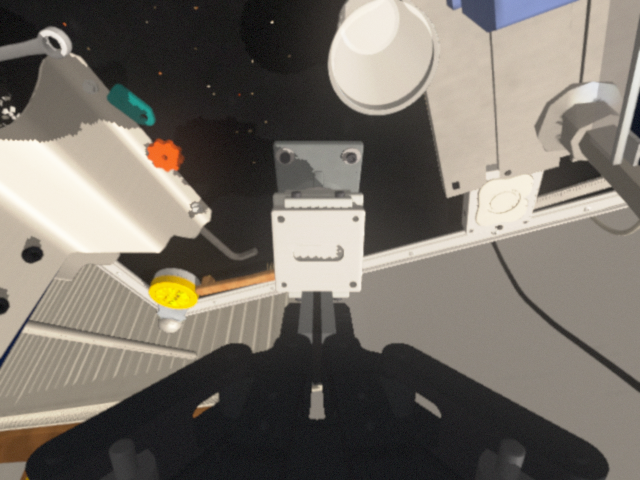

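The wrist view shows the carrier seated at (318,250), with the closed fingers over the lever at (318,330). The depth fit shows it rocked 5° towards the lever side and home at 66.8 mm. Next I'll move over the lever with the tool turned to match.

```bash
cat > c.py <<'E'
from a import *
import sys
R5=Rc@ry(5.);o5=b-R5@[0,0,26.];Rt5=tool_from_carrier(R5)
if __name__=="__main__":
    s=sense();R=Ro.from_euler("xyz",s["tcp_rot"],degrees=True).as_matrix();p=np.array(s["tool_pos"])
    print("TCP in carrier",(R5.T@(p-o5)).round(1),"F carrier",(R5.T@np.array(s["ft_force"])).round(1),"rot err",np.degrees(Ro.from_matrix(R.T@Rt5).as_rotvec()).round(2),round(s["time"],2))
    if len(sys.argv)>1:
        t=o5+R5@np.array([float(v) for v in sys.argv[1:4]]);plan(t,Rt5,int(sys.argv[4]));
        report("ik",t,Rt5,s["joint_pos"])
E
python3 c.py 80 0 92 4; python3 c.py 80 0 39 4|grep -A2 ik
```

```text
TCP in carrier [ -9.9  -0.3 144.9] F carrier [-1.2  0.3 -1.3] rot err [-0.11  5.11  0.03] 17.45
dist [-39.8 -95.9  -9.9] rot [-0.1  5.1  0. ]
[[-21.2, 0.1, 15.2, -0.0005, 0.0223, 0.0001], [-21.5, 0.1, 14.7, -0.0005, 0.0223, 0.0001], [-21.9, 0.1, 14.2, -0.0005, 0.0223, 0.0001], [-22.2, 0.1, 13.7, -0.0005, 0.0223, 0.0001]]
ik [ -6.  17.  82. -24.  89.  19.] 0.0
  el,e2,w [[106.0, -11.0, 672.0], [102.0, 41.0, 611.0], [646.0, -17.0, 527.0]]
   at x 250 [250.  25. 588.]
   at x 330 [330.  16. 576.]
   at x 405 [405.   8. 564.]
ik [ -8.  18.  86. -24.  84.  19.] 0.0
  el,e2,w [[112.0, -16.0, 669.0], [105.0, 37.0, 610.0], [637.0, -38.0, 479.0]]
   at x 250 [250.  17. 574.]
```

>>> apply_moves(
  rows=[
    [-21, 0, 15, 0, 0.022, 0],
    [-21.5, 0, 15, 0, 0.022, 0],
    [-22, 0, 14, -0.001, 0.022, 0],
    [-22, 0, 14, -0.001, 0.022, 0],
    [0, 0, 0, 0, 0, 0],
  ],
)

```text
time: 18.08
tool_pos: [585.6, -160.7, 197.2]
tcp_rot: [180.0, 25.1, 67.2]
ft_force: [-0.3, 0.6, -0.3]
finger_gap: -0.2
grip_force: 0.0
```

```bash
python3 c.py 80 0 60 4
```

```text
TCP in carrier [81.6 -0.2 91.6] F carrier [-0.5 -0.5 -0.1] rot err [-0.01  0.05 -0.12] 18.07
dist [ -4.4 -11.1 -29.3] rot [-0.   0.1 -0.1]
[[0.4, 0.1, 7.9, -0.0, 0.0002, -0.0005], [0.4, 0.1, 7.9, -0.0, 0.0002, -0.0005], [0.4, 0.1, 7.9, -0.0, 0.0002, -0.0005], [0.4, 0.1, 7.9, -0.0, 0.0002, -0.0005]]
ik [ -7.  17.  84. -24.  86.  19.] 0.0
  el,e2,w [[109.0, -14.0, 671.0], [103.0, 39.0, 610.0], [641.0, -30.0, 498.0]]
   at x 250 [250.  20. 580.]
   at x 330 [330.  10. 563.]
   at x 405 [405.   0. 547.]
```

>>> apply_moves(
  rows=[
    [1, 0, 7, 0, 0, 0],
    [0.5, 0, 7, 0, 0, 0],
    [0, 0, 7, 0, 0, 0],
    [0, 0, 6, 0, 0, 0],
    [0, 0, 5, 0, 0, 0],
  ],
)

```text
time: 18.7
tool_pos: [582.0, -170.1, 167.2]
tcp_rot: [179.9, 25.0, 67.3]
ft_force: [0.8, -0.6, 0.7]
finger_gap: -0.4
grip_force: 0.8
```

```bash
python3 c.py
```

```text
TCP in carrier [78.1  0.1 60.3] F carrier [0.5 1.  0.5] rot err [0.08 0.04 0.03] 18.7
```

>>> apply_moves(
  rows=[
    [0, 0, 4, 0, 0, 0],
    [0, 0, 4, 0, 0, 0],
    [0, 0, 4, 0, 0, 0],
    [0, 0, 3, 0, 0, 0],
    [0, 0, 1, 0, 0, 0],
  ],
)

```text
time: 19.32
tool_pos: [579.1, -176.4, 152.7]
tcp_rot: [180.0, 25.0, 67.3]
ft_force: [0.8, 0.2, 1.3]
finger_gap: -0.0
grip_force: 0.4
```

```bash
python3 c.py
```

```text
TCP in carrier [78.1 -0.1 44.2] F carrier [0.1 0.7 1.4] rot err [0.05 0.04 0.03] 19.32
```

>>> apply_moves(
  rows=[
    [0, 0, 2, 0, 0, 0],
    [0, 0, 1.5, 0, 0, 0],
    [0, 0, 1, 0, 0, 0],
    [0, 0, 1, 0, 0, 0],
    [0, 0, 0, 0, 0, 0],
  ],
)

```text
time: 19.95
tool_pos: [578.5, -178.6, 148.2]
tcp_rot: [179.9, 25.0, 67.3]
ft_force: [-0.9, -0.7, 3.2]
finger_gap: -0.2
grip_force: 1.0
```

```bash
python3 c.py
```

```text
TCP in carrier [78.4  0.1 39.2] F carrier [ 2.2 -0.6  2.5] rot err [0.08 0.05 0.01] 19.95
```

Not at the stop yet, so I'll press on until the force rises.

>>> apply_moves(
  rows=[
    [0, 0, 1, 0, 0, 0],
    [0, 0, 1, 0, 0, 0],
    [0, 0, 0.5, 0, 0, 0],
    [0, 0, 0.5, 0, 0, 0],
    [0, 0, 0, 0, 0, 0],
  ],
)

```text
time: 20.58
tool_pos: [578.2, -180.2, 146.0]
tcp_rot: [179.9, 25.1, 67.3]
ft_force: [-0.5, -1.0, 5.8]
finger_gap: 0.4
grip_force: 2.3
```

```bash
python3 c.py
```

```text
TCP in carrier [78.8  0.5 36.5] F carrier [ 3.5 -0.1  4.7] rot err [ 0.12  0.07 -0.01] 20.57
```

>>> apply_moves(
  rows=[
    [0, 0, 1, 0, 0, 0],
    [0, 0, 1, 0, 0, 0],
    [0, 0, 1, 0, 0, 0],
    [0, 0, 0.5, 0, 0, 0],
    [0, 0, 0, 0, 0, 0],
  ],
)

```text
time: 21.2
tool_pos: [577.7, -181.7, 143.0]
tcp_rot: [179.9, 25.1, 67.3]
ft_force: [-0.8, -2.0, 5.7]
finger_gap: 0.1
grip_force: 2.5
```

```bash
python3 c.py; python3 look.py w6
```

```text
TCP in carrier [79.   0.6 33.1] F carrier [4.4 0.  4.3] rot err [ 0.13  0.09 -0.02] 21.2
top plane slopes deg [-10.81   0.1 ] z at axis 69.14 39427
plate rect ((2.4011173248291016, 0.14750289916992188), (67.33956909179688, 61.15317153930664), 0.17374882102012634)
lever n 8383
47 z 31.8 y [-12.7  12.2]
53 z 30.8 y [-6.1  7.4]
59 z 29.5 y [-5.8  7.5]
65 z 28.2 y [-5.9  7.6]
71 z 72.1 y [-11.8  12. ]
77 z 52.5 y [-12.3  13. ]
83 z 71.4 y [-2.7  3.4]
89 z 73.0 y [-3.4  4.1]
95 z 75.5 y [-3.4  4.2]
```

>>> apply_moves(
  rows=[
    [0, 0, -4, 0, 0, 0],
    [0, 0, -8, 0, 0, 0],
    [0, 0, -20, 0, 0, 0],
    [0, 0, -30, 0, 0, 0],
    [0, 0, -10, 0, 0, 0],
  ],
)

```text
time: 21.88
tool_pos: [590.8, -152.0, 210.6]
tcp_rot: [179.7, 25.0, 67.3]
ft_force: [-0.3, -0.4, 0.5]
finger_gap: -0.2
grip_force: 0.0
```

```bash
python3 c.py; python3 look.py w7
```

```text
TCP in carrier [ 78.1   1.2 108. ] F carrier [ 0.6 -0.1  0.2] rot err [ 0.31 -0.04 -0.02] 21.88
top plane slopes deg [-9.68  0.1 ] z at axis 68.71 13388
plate rect ((0.5734138488769531, 0.03560066223144531), (69.75775909423828, 60.494285583496094), 0.744700014591217)
lever n 1868
47 z 32.6 y [-6.4  7.3]
53 z 31.2 y [-5.9  7.3]
59 z 30.2 y [-6.   7.4]
65 z 28.9 y [-6.1  7.4]
71 z 28.0 y [-5.5  7.5]
77 z 26.7 y [-5.6  7.6]
83 z 25.5 y [-5.7  7.7]
89 z 25.1 y [-7.   9.6]
95 z 25.8 y [-7.1  9.6]
```

View pics/w7.png

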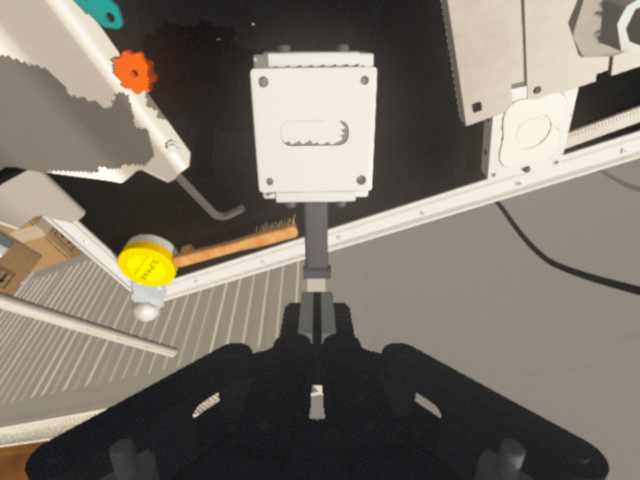

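The wrist view shows the carrier at (314,130) with its lever lying along its axis to (316,270). The top is still tilted about 10° to the neck, so I'll fit the full carrier pose.

```bash
cat > pose.py <<'E'
from a import *
def fitpose(K):
    o=b-Rc@[0,0,26.];R=Rc@ry(8.)
    for it in range(6):
        Q=(K-o)@R;m=(abs(Q[...,0])<30)&(abs(Q[...,1])<30)&(abs(Q[...,2]-67)<(9 if it<2 else 2.5));c=K[m];n=np.linalg.svd(c-c.mean(0),full_matrices=False)[2][2];n*=np.sign(n[2])
        x=R[:,0]-n*(R[:,0]@n);x/=np.linalg.norm(x);R=np.c_[x,np.cross(n,x),n]
        Q=(K-o)@R;zc=np.median(Q[m][:,2]);o=o+n*(zc-67)
        Q=(K-o)@R;m=(abs(Q[...,0])<44)&(abs(Q[...,1])<40)&(abs(Q[...,2]-66)<4.5)
        r=cv2.minAreaRect(Q[m][:,:2].astype(np.float32));o=o+R@[r[0][0],r[0][1],0]
        ang=(r[2]+45)%90-45;R=R@rz(ang)
    Q=(K-o)@R;sock=o+R@[0,0,26]
    print("rect",np.round(r[1],1),"tilt to neck",np.degrees(np.arccos(R[:,2]@Rc[:,2])).round(2),"tilt world",np.degrees(np.arccos(R[2,2])).round(2),"in carrier rotvec deg",np.degrees(Ro.from_matrix(Rc.T@R).as_rotvec()).round(1))
    print("socket-ball in neck frame",(Rc.T@(sock-b)).round(1),"in carrier",(R.T@(sock-b)).round(1))
    m=(Q[...,0]>46)&(Q[...,0]<86)&(abs(Q[...,1])<5)&(Q[...,2]>15)&(Q[...,2]<85);c=Q[m]
    if len(c)>20:
        k=np.polyfit(c[:,0],c[:,2],1);print("lever angle",np.degrees(np.arctan(k[0])).round(1),"z at 82",np.polyval(k,82).round(1),len(c))
    return o,R
if __name__=="__main__":
    s=sense();pose=(np.array(s["tool_pos"]),s["tcp_rot"]);p,d=eyes.snapshot("wrist");np.save("wl.npy",d)
    fitpose(cloud("wrist",d,pose))
E
python3 pose.py
```

```text
rect [79.7 60.5] tilt to neck 10.8 tilt world 19.2 in carrier rotvec deg [-0.1 10.8  0.8]
socket-ball in neck frame [-1.5 -0.1  2.1] in carrier [-1.8 -0.1  1.8]
lever angle -0.2 z at 82 39.5 885
```

```bash
sed -e 's/ry(5.)/ry(0.)/' c.py > n.py; python3 n.py -23 0 84 9
```

```text
TCP in carrier [84.7  0.9 99.5] F carrier [-0.4  0.4  0.6] rot err [ 0.25 -5.02 -0.01] 21.98
dist [ 32.2  79.2 -67.3] rot [ 0.2 -5.  -0. ]
[[11.8, -0.1, 2.8, 0.0005, -0.0097, -0.0], [11.8, -0.1, 2.7, 0.0005, -0.0097, -0.0], [11.8, -0.1, 2.5, 0.0005, -0.0097, -0.0], [11.8, -0.1, 2.4, 0.0005, -0.0097, -0.0], [11.9, -0.1, 2.3, 0.0005, -0.0097, -0.0]]
[[11.9, -0.1, 2.2, 0.0005, -0.0097, -0.0], [11.9, -0.1, 2.1, 0.0005, -0.0097, -0.0], [11.9, -0.1, 2.0, 0.0005, -0.0097, -0.0], [12.0, -0.1, 1.8, 0.0005, -0.0097, -0.0]]
ik [  4.  28.  75. -27.  91.  29.] 0.0
  el,e2,w [[172.0, 11.0, 644.0], [155.0, 61.0, 584.0], [693.0, 95.0, 458.0]]
   at x 250 [250.  67. 562.]
   at x 330 [330.  72. 543.]
   at x 405 [405.  77. 526.]
```

>>> apply_moves(
  rows=[
    [26.6, -0.2, 4, 0.001, -0.022, 0],
    [26.7, -0.2, 5, 0.001, -0.022, 0],
    [26.7, -0.2, 5, 0.001, -0.022, 0],
    [26.8, -0.2, 5, 0.001, -0.022, 0],
    [0, 0, 0, 0, 0, 0],
  ],
)

```text
time: 22.6
tool_pos: [620.1, -71.4, 138.3]
tcp_rot: [-179.5, 30.2, 67.6]
ft_force: [0.4, 0.5, 1.0]
finger_gap: -0.2
grip_force: 0.0
```

>>> apply_moves(
  rows=[
    [0, 0, 3, 0, 0, 0],
    [0, 0, 3, 0, 0, 0],
    [0, 0, 2, 0, 0, 0],
    [0, 0, 1, 0, 0, 0],
    [0, 0, 0, 0, 0, 0],
  ],
)

```text
time: 23.22
tool_pos: [619.8, -77.1, 134.4]
tcp_rot: [-179.8, 30.1, 67.3]
ft_force: [0.1, -0.4, 0.3]
finger_gap: 0.2
grip_force: 0.0
```

```bash
python3 n.py
```

```text
TCP in carrier [-22.7  -0.9  75.1] F carrier [0.4 0.3 0.1] rot err [-0.16  0.07  0.01] 23.23
```

>>> apply_moves(
  rows=[
    [0, 0.8, 1.5, 0, 0, 0],
    [0, 0, 1.5, 0, 0, 0],
    [0, 0, 1.5, 0, 0, 0],
    [0, 0, 1, 0, 0, 0],
    [0, 0, 0, 0, 0, 0],
  ],
)

```text
time: 23.85
tool_pos: [621.1, -77.4, 130.6]
tcp_rot: [-180.0, 29.9, 67.4]
ft_force: [2.4, 10.7, 5.7]
finger_gap: 0.2
grip_force: 5.1
```

```bash
python3 n.py
```

```text
TCP in carrier [-24.7   0.4  71.9] F carrier [-6.6 -1.9 10.3] rot err [ 0.01 -0.15  0.06] 23.85
```

>>> apply_moves(
  rows=[
    [0, 0, 0.7, 0, 0, 0],
    [0, 0, 0.7, 0, 0, 0],
    [0, 0, 0.6, 0, 0, 0],
    [0, 0, 0, 0, 0, 0],
    [0, 0, 0, 0, 0, 0],
  ],
)

```text
time: 24.48
tool_pos: [621.4, -77.3, 129.4]
tcp_rot: [179.9, 29.8, 67.4]
ft_force: [4.2, 15.7, 8.1]
finger_gap: 0.0
grip_force: 7.4
```

```bash
python3 n.py;python3 pose.py
```

```text
TCP in carrier [-25.5   0.6  71. ] F carrier [-9.9 -2.2 15.1] rot err [ 0.09 -0.24  0.07] 24.48
rect [60.4 77.4] tilt to neck 6.4 tilt world 23.61 in carrier rotvec deg [-0.3  6.4  0.3]
socket-ball in neck frame [-3.1  0.3  1. ] in carrier [-3.2  0.3  0.6]
lever angle -1.0 z at 82 38.0 206
```

>>> apply_moves(
  rows=[
    [0, 0, 1, 0, 0, 0],
    [0, 0, 1, 0, 0, 0],
    [0, 0, 0.6, 0, 0, 0],
    [0, 0, 0, 0, 0, 0],
    [0, 0, 0, 0, 0, 0],
  ],
)

```text
time: 25.15
tool_pos: [621.8, -77.3, 127.9]
tcp_rot: [179.9, 29.6, 67.4]
ft_force: [5.2, 21.8, 10.5]
finger_gap: -0.0
grip_force: 10.2
```

```bash
python3 n.py;python3 pose.py
```

```text
TCP in carrier [-26.5   1.   69.7] F carrier [-13.9  -3.6  20.1] rot err [ 0.19 -0.37  0.08] 25.15
rect [60.3 77.6] tilt to neck 5.28 tilt world 24.73 in carrier rotvec deg [-0.4  5.3 -0.4]
socket-ball in neck frame [-3.   0.4  0.4] in carrier [-3.   0.4  0.1]
lever angle -2.4 z at 82 38.2 157
```

>>> apply_moves(
  rows=[
    [1, 0, 0.5, 0, 0, 0],
    [1, 0, 0.5, 0, 0, 0],
    [1, 0, 0.5, 0, 0, 0],
    [1, 0, 0.5, 0, 0, 0],
    [0, 0, 0, 0, 0, 0],
  ],
)

```text
time: 25.82
tool_pos: [621.2, -78.7, 124.0]
tcp_rot: [179.9, 30.0, 67.3]
ft_force: [0.9, 6.5, 10.5]
finger_gap: 0.0
grip_force: 6.4
```

```bash
python3 n.py;python3 pose.py
```

```text
TCP in carrier [-27.    1.   65.7] F carrier [-0.3 -1.7 12.3] rot err [ 0.04 -0.02 -0.02] 25.82
rect [77.1 60.4] tilt to neck 4.74 tilt world 34.73 in carrier rotvec deg [-0.3 -4.7 -0.1]
socket-ball in neck frame [-0.1  0.5  0. ] in carrier [-0.1  0.5  0. ]
lever angle -32.1 z at 82 24.7 32
```

>>> apply_moves(
  rows=[
    [0, 0, -3, 0, 0, 0],
    [0, 0, -7, 0, 0, 0],
    [0, 0, -20, 0, 0, 0],
    [-15, 0, -30, 0, 0, 0],
    [-30, 0, -30, 0, 0, 0],
  ],
)

```text
time: 26.5
tool_pos: [622.1, -72.8, 223.1]
tcp_rot: [-179.7, 30.1, 67.5]
ft_force: [0.3, -0.6, 0.6]
finger_gap: 0.1
grip_force: 0.0
```

>>> apply_moves(
  rows=[
    [-30, 0, -15, 0, 0, 0],
    [-15, 0, 0, 0, 0, 0],
    [0, 0, 0, 0, 0, 0],
    [0, 0, 0, 0, 0, 0],
    [0, 0, 0, 0, 0, 0],
  ],
)

```text
time: 27.12
tool_pos: [609.7, -102.5, 256.0]
tcp_rot: [-179.6, 30.1, 67.4]
ft_force: [1.0, -0.9, -0.0]
finger_gap: 0.2
grip_force: 0.0
```

```bash
python3 n.py;sed -i 's/ry(8.)/ry(0.)/' pose.py;python3 pose.py
```

```text
TCP in carrier [ 61.8  -0.5 166.8] F carrier [ 0.4  1.2 -0.2] rot err [-0.27  0.13  0.13] 27.12
rect [80.  60.5] tilt to neck 2.88 tilt world 28.07 in carrier rotvec deg [-2.   2.1  5.2]
socket-ball in neck frame [-1.6 -0.2  0.1] in carrier [-1.6 -0.   0. ]
lever angle -0.2 z at 82 39.4 579
```

```bash
python3 - <<'E'
from pose import *
s=sense();pose=(np.array(s["tool_pos"]),s["tcp_rot"]);p,d=eyes.snapshot("wrist");fitpose(cloud("wrist",d,pose))
p2,_=eyes.snapshot("side");cv2.imwrite("pics/end.png",cv2.resize(np.hstack([p[:360,140:500],p2[150:330,200:380].repeat(2,0).repeat(2,1)]),(800,400))[:,:,::-1])
E
```

```text
rect [60.6 80.2] tilt to neck 2.88 tilt world 28.05 in carrier rotvec deg [-2.   2.1  5.4]
socket-ball in neck frame [-1.6 -0.1  0.1] in carrier [-1.6  0.1  0. ]
lever angle 0.2 z at 82 39.5 574
```

View pics/end.png

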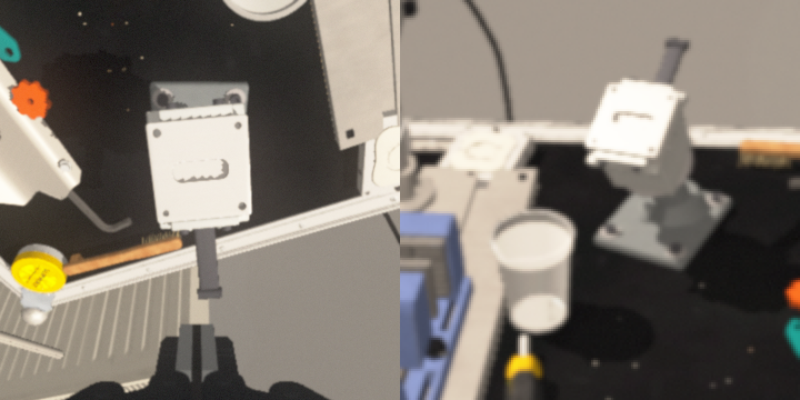

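The picture shows the carrier seated on the ball, lever shut and in line with its axis (205,265). It hasn't moved since the last look, the beaker and castings are untouched, and the robot is clear.

```bash
python3 -c "
from bench import job
print(job.hand_in())"
```

```text
the job is handed in; nothing more can be done
None
```

The job is handed in at about 27 s: the carrier is home on the ball (socket about 1.6 mm from the ball's centre, within 3° of the neck) and its lever measures fully down. While I pressed the lever the carrier tipped to about 11° and lifted about 2 mm, so the lever may have closed before it was fully home. I pressed it back down with the lever shut, and did not pull on it to test the lock.

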